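Hold the bench tweezers at the scribed gap

TASK

I need the sprung tweezers in the bench stand held part-closed so that I can slip a keeper over their tips. First take out the worn friction block that stands between the tweezer arms and set it down, not drop it, in the plywood parts tray. Then squeeze the tweezers by their two upright barrels until the tips stand 12 mm apart, the spacing of the two scribed lines beneath them, never pinching them well past that, and keep holding that gap steady: the job finishes while you are still squeezing; leave the other things where they lie.

Things in the scene. Friction and masses are not known exactly. Their poses are not given: they have to be found in the camera images.
- stand: Fixed dark cast tweezer stand: base plate 265 x 100 x 8 mm. Origin: centre of the plate's underside, on the table (x from -135 to +130 mm); +x runs along the tweezers from heel to tips, y across them, z up. The heel is clamped at x -130 to -75 mm in a bracket 64 mm high with a fluted black knob on top (to 80 mm). A gauge block with two black scribed lines stands under the tips, x 79 to 129 mm, top at 28 mm. Nothing on the stand moves but the two arms.
- leg_l: Left (+y) steel tweezer arm, 180 mm long, 5 mm thick, 16 mm high (z 34 to 50 mm above the table). Hinged about the vertical at the heel, at x -80, y +14, z 42 mm in the stand's frame, which is its origin. It springs back to open by itself (its own separate spring): about 2 N at the barrel to start it moving, about 6 N at the 12 mm tip gap; it turns 0.111 rad from open to that gap and can turn 0.14 rad at most.
- leg_r: Right (-y) arm, the mirror image of the left, origin at its hinge at x -80, y -14, z 42 mm in the stand's frame; moves on its own spring.
- barrel_l (a point): Middle of the left arm's upright grip barrel, a steel cylinder of 12 mm diameter, 28 mm tall (z 28 to 56 mm), standing through the arm 115 mm from the hinge. Open, the barrels measure about 59 mm over their outsides; at the 12 mm tip gap about 34 mm; in the stand's frame they are at about x +35 mm. Squeezing both barrels toward each other closes the tips; 1 mm less over the barrels is about 1.57 mm less at the tips.
- barrel_r (a point): The same on the right arm.
- squeeze (a point): Fixed point of the stand midway between the two barrels, at x +35 mm, 42 mm above the table.
- tip_l (a point): Inner corner of the left arm's very tip, at z 42 mm and about x +100 mm in the stand's frame. The tip gap is the distance between the two tip points: 52 mm open, 12 mm at the lines.
- tip_r (a point): The same on the right arm.
- mark_l (a point): Left scribed line, on top of the gauge block below the tips, at y +6 mm in the stand's frame; it runs along x.
- mark_r (a point): Right scribed line, at y -6 mm: 12 mm from the left one.
- block: Worn tan friction block on a dark backing plate, 36 x 26 x 84 mm (x, y, z), 0.12 to 0.24 kg, standing on end on the stand's base plate (8 mm up) between the tweezer arms, which cannot close to the lines while it is there. Its top is 92 mm above the table, so 42 mm of it stands clear above the arms and 36 mm above the barrels. Origin: centre of its underside; axes nearly along the stand's.
- block_mid (a point): Centre of the friction block, 42 mm above its underside.
- tray: Fixed open plywood parts tray, 200 x 120 x 30 mm (x, y, z), walls and floor 4 mm. Origin: centre of its underside. A green sleeve stands near its +x end; the middle and the -x half are empty.
- sleeve: Green steel bolt sleeve, 28 mm diameter, 42 mm tall, standing in the tray about 70 mm from its centre towards +x. Origin: centre of its underside. Leave it.
- adapter: Chrome torque adapter, 32 mm diameter, 50 mm tall, standing on the table. Leave it.
- handwheel: Black bakelite handwheel, 116 mm across, lying flat. Leave it.
- wrench: Steel wrench lying on the table. Leave it.

How it is judged:
On the way, in this order (a step that is already met when the one before it is completed fails the run):
1. the friction block is set down in the tray and let go (x of block_mid in the frame of tray between -0.095 and 0.095 m and y of block_mid in the frame of tray between -0.056 and 0.056 m and z of block_mid in the frame of tray below 0.058 m and linear speed of block below 0.05 m/s and contact force between the fingers and block below 0.05 N), for 0.2 s.
2. the tweezers are squeezed by both arms to the scribed gap and held there steadily for a second (distance between tip_l and tip_r between 0.0092 and 0.0148 m and contact force between the fingers and leg_l above 0.5 N and contact force between the fingers and leg_r above 0.5 N and angular speed of each of leg_l, leg_r below 0.1 rad/s), for 1 s.
At the end, for the whole second after the job is handed in: The fingers press on both tweezer arms (over 0.5 N each), the tip gap is 12 mm within 2.8 mm and steady (arms turning under 0.1 rad/s), and the friction block lies or stands in the tray, at rest and let go (all of step 1 and all of step 2); the arm keeps its last pose, push and grip.
It fails at once if the tweezers are pinched well past the lines (tip gap under 7 mm) (distance between tip_l and tip_r below 0.007 m).
It fails at once if the friction block is dropped or thrown (over 0.8 m/s while not gripped) (linear speed of block above 0.8 m/s and contact force between the fingers and block below 0.05 N).
It fails at once if the sleeve, adapter, handwheel or wrench is moved more than 30 mm (distance of any of sleeve, adapter, handwheel, wrench from where it was at the start of the episode above 0.03 m).
It also fails if it takes over 54 s, if anything falls off the work surface, if the arm or the gripper's body presses on something with over 40 N, if the wrist force passes 120 N, or if a joint passes its speed limit or range.

ROBOT

A 6-joint arm with a two-finger parallel gripper is mounted at the origin on the work surface. World frame = base frame: x ahead of the robot, y to its left, z up, the work surface at z = 0. Lengths are in m, angles in rad, forces in N, time in s.
With the tool pointing down it reaches from about 0.3 to 0.775 m from the base axis. Payload 14.6 kg.
Tool frame: the origin (TCP) lies midway between the tips of the shut fingers; the grasp point (between the pads) lies 19 mm behind it (ctrl.tcp_to_grasp is the z of the grasp point in the tool frame, in m); z points along the fingers, y is the line along which they close (so a half turn about z gives the same grasp; the last joint's range is limited). The gripper opens to 94 mm and grips with 3 to 60 N. Pads are 16 mm wide; open, the fingers measure 119 mm over their backs; the gripper's body (75 mm by 177 mm) begins 78 mm behind the grasp point.
Start: joints at [-1.201, 0.3, 1.521, -0, 1.321, -0.067], TCP at [0.233, -0.498, 0.205] pointing down, gripper open.
Joint ranges: [-3.03, 3.03], [-0.79, 2.21], [0.23, 2.52], [-1.04, 4.18], [0, 3.07], [-2.55, 2.55]. Speed limits (rad/s): [2.22, 2.22, 2.57, 3.14, 3.14, 3.14].

INTERFACE

Orientations are given as [roll, pitch, yaw] about the fixed x, y, z axes, in that order (R = Rz(yaw) Ry(pitch) Rx(roll)).
In Python, from station import monitor, camera, ctrl gives the robot as it stands.
- The arm moves only by the tool apply_moves, never from a script. Its argument "plan" is one flat list of numbers, 4 for each row, row after row: the shift along the tool's x, y, z in mm, then the turn about the tool's z in rad. In form: [dx, dy, dz, spin, dx, dy, dz, spin, ...]. A call has 1 to 20 rows; each row shifts and turns the commanded pose from where the row before left it, along the tool's axes as they then stand; what a row does not reach is not made up. A row lasts 1/10 s, in which the tool goes at most 50 mm and 8.59 degrees, less where a joint would pass 70% of its speed; a pose out of reach is approached as far as the arm can. A call is refused whole if a number of a shift passes 50 or a number of a turn 0.15, either way. A call with a gripper value outside its range is refused whole. "hand" is the gripper command: -1 is shut, 1 is fully open, values between are in proportion, set as the call begins (left out, the last holds). The fingers move at their own pace and stop on an object; "squeeze" is the grip in N (left out, the last holds). Time passes only in rows, so rows that do not move let the fingers close. It gives the time, the measured TCP pose, the force, the opening and the grip force at its end, in the units of the state.
- monitor.get_obs(): the state, without advancing time (a new reading comes with each control period).
- camera(name): name is "side" or "top"; returns a dict with "image" (480x640x3 uint8, red, green, blue), "range_z" (480x640 float32, m along the optical axis (not along the pixel's ray), 0 where there is no reading), "mtx" (3x3 intrinsics, pixels), "rvec" (rotation vector, rad) and "tvec" (3), from world to camera coordinates, as OpenCV has them. Camera axes: x right, y down, z forward; pixel columns grow to the right and rows downward; lengths in m; the calibration is good to about 2 mm. A picture is of the moment at which its call begins.
- ctrl.hand_in(): hands the job in; it is judged then, once.
The state is a dict: "time_s": time; "qpos": joint angles; "joint_vel": joint speeds; "tau": joint torques, N m; "ee_pos": TCP position; "eef_rot": TCP orientation; "force": force on the tool from outside, world axes, zero at the start; "moment": the same for the moment, N m; "grip_width": finger opening in m; "grip_force": force on a finger pad.
Only numpy, scipy, OpenCV 4.12 (cv2) and the standard library are available. Lean on these libraries where they do the work, as an engineer would, in place of code of your own. Each camera call takes 0.05 s, during which the arm holds its last target. There are 200 camera calls.

## Working session

There is one attempt and no reset: what is moved stays moved. The work goes in short steps, Python scripts to look and compute and a tool call to move; the robot and the scene stay as the last step left them, time stands still between calls to the robot, and variables do not carry over. Pictures are saved under pics/ and viewed, at most 10 in all, crops included, and the job is handed in when it is done.

Besides the shell and the picture viewer there is one more tool, called by a JSON object that holds its "fn" and its "kwargs", one argument or row to a line. apply_moves: Moves the arm, as the interface text tells. Its arguments: {"type":"object","properties":{"plan":{"type":"array","items":{"type":"number"}},"hand":{"type":"number"},"squeeze":{"type":"number"}},"required":["plan"]}

```bash
mkdir -p pics; cat > h.py <<'E'
import numpy as np, cv2
from station import monitor, camera, ctrl
def snap(n,f=None):
    c=camera(n)
    if f: cv2.imwrite('pics/'+f,c['image'][:,:,::-1])
    np.savez('last_'+n,**c); return c
def world(c):
    "world xyz for each pixel from the depth"
    R=cv2.Rodrigues(np.array(c['rvec']))[0]; z=c['range_z']; h,w=z.shape
    u,v=np.meshgrid(np.arange(w),np.arange(h)); K=np.array(c['mtx'])
    p=np.stack([(u-K[0,2])/K[0,0]*z,(v-K[1,2])/K[1,1]*z,z],-1)
    return (p-np.array(c['tvec']).ravel())@R
E
python3 - <<'E'
from h import *
for n in('top','side'): c=snap(n,n+'1.png'); R=cv2.Rodrigues(np.array(c['rvec']))[0]; print(n,-R.T@np.array(c['tvec']).ravel(),c['mtx'])
print(monitor.get_obs(), ctrl.tcp_to_grasp)
E
```

```text
top [0.39663504 0.03977118 0.98921971] [[439.9754895    0.         327.44464518]
 [  0.         439.9754895  239.7066192 ]
 [  0.           0.           1.        ]]
side [0.15269025 0.63062843 0.82493222] [[443.97079895   0.         314.98765075]
 [  0.         443.97079895 244.16288792]
 [  0.           0.           1.        ]]
{'time_s': 0.1, 'qpos': array([-1.20062549e+00,  3.00456610e-01,  1.52150572e+00, -2.04505164e-06,
        1.32070701e+00, -6.66052886e-02]), 'joint_vel': array([-0.00036513,  0.00030916, -0.00116891, -0.00013608, -0.00029654,
       -0.00077496]), 'tau': array([ 3.18115599e-03, -5.32645154e+01, -3.53281474e+01,  7.10438238e-02,
        2.34790274e-02, -4.92987010e-05]), 'ee_pos': array([ 0.23257092, -0.49815091,  0.20492616]), 'eef_rot': array([-3.14051822e+00, -6.96837508e-05,  4.36776594e-01]), 'force': array([0.12183833, 0.29001481, 0.83814471]), 'moment': array([-0.01083348,  0.00854369, -0.0014763 ]), 'grip_force': 0.0, 'grip_width': 0.09388688566013204} -0.0188
```

View pics/top1.png

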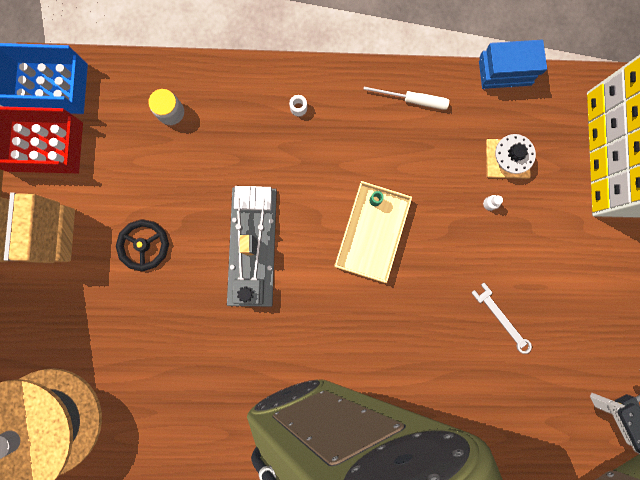

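View pics/side1.png

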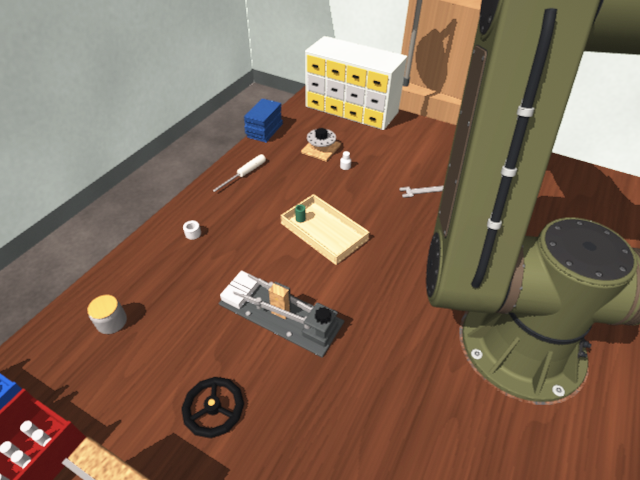

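The top view has +x up and +y left. The stand is around pixel (253,245) with its heel knob at (246,293) and gauge block at (253,197). The block is near (246,243), the tray near (374,232), and the sleeve near (376,199). The side view shows the same layout, with the block standing upright between the arms.

```bash
cat > m.py <<'E'
from h import *
def rect(P,m,n):
    q=P[m][:,:2]; r=cv2.minAreaRect((q*1000).astype(np.float32)); print(n,m.sum(),'mean',q.mean(0).round(4),'rect',np.round(r[0],1),np.round(r[1],1),round(r[2],1)); return r
if __name__=='__main__':
  for n in('top','side'):
    c=dict(np.load('last_%s.npz'%n)); P=world(c); im=c['image'].astype(int); ok=c['range_z']>0
    x,y,z=P[...,0],P[...,1],P[...,2]
    st=ok&(x>.22)&(x<.54)&(y>.10)&(y<.30)
    rect(P,st&(z>.004)&(z<.12),'stand')
    rect(P,st&(z>.068)&(z<.12)&(x>.34),'block'); print(np.percentile(z[st&(z>.068)&(x>.34)],[50,95]))
    rect(P,st&(z>.068)&(x<.34),'knob')
    rect(P,st&(z>.02)&(z<.033)&(x>.44),'gauge')
    tr=ok&(x>.25)&(x<.60)&(y>-.22)&(y<.07)
    rect(P,tr&(z>.022)&(z<.034),'rim'); rect(P,tr&(z>.035)&(z<.05)&(x>.45),'sleeve')
E
python3 m.py
python3 - <<'E'
import cv2
a=cv2.imread('pics/top1.png')[175:315,200:300]; b=cv2.imread('pics/side1.png')[260:360,210:350]
a=cv2.resize(a,None,fx=4,fy=4,interpolation=2); b=cv2.resize(b,None,fx=2.8,fy=4,interpolation=2)
b=cv2.copyMakeBorder(b,0,a.shape[0]-b.shape[0],0,0,0); cv2.imwrite('pics/crop1.png',cv2.hconcat([a,b]))
E
```

```text
stand 4040 mean [0.4395 0.1812] rect [380.3 199.9] [199.3 319.6] 89.9
block 447 mean [0.4346 0.1826] rect [428.6 184.9] [136.6  31.6] 1.2
[0.088096   0.09396168]
knob 0 mean [nan nan] rect [0. 0.] [0. 0.] 0.0
gauge 28 mean [0.4793 0.1767] rect [491.8 179.2] [48.7 60.8] 88.5
rim 477 mean [ 0.4968 -0.0874] rect [518.8 -86.3] [120.3 199.6] 73.7
sleeve 68 mean [ 0.5882 -0.0908] rect [589.3 -91.2] [21.2 26.5] 0.3
stand 3761 mean [0.4363 0.1975] rect [384.7 185. ] [100.9 310.9] 89.6
block 510 mean [0.4393 0.1874] rect [431.  183.8] [ 32.2 137.5] 89.4
[0.08064325 0.09258491]
knob 0 mean [nan nan] rect [0. 0.] [0. 0.] 0.0
gauge 22 mean [0.4869 0.1915] rect [498. 197.] [83.9 16.4] 28.1
rim 486 mean [ 0.4985 -0.0794] rect [518.6 -84.8] [123.7 197.9] 74.1
sleeve 60 mean [ 0.5897 -0.0877] rect [589.8 -89.6] [19.8 27.2] 1.0m.py:3: RuntimeWarning: Mean of empty slice.
  q=P[m][:,:2]; r=cv2.minAreaRect((q*1000).astype(np.float32)); print(n,m.sum(),'mean',q.mean(0).round(4),'rect',np.round(r[0],1),np.round(r[1],1),round(r[2],1)); return r
  ret = um.true_divide(
```

View pics/crop1.png

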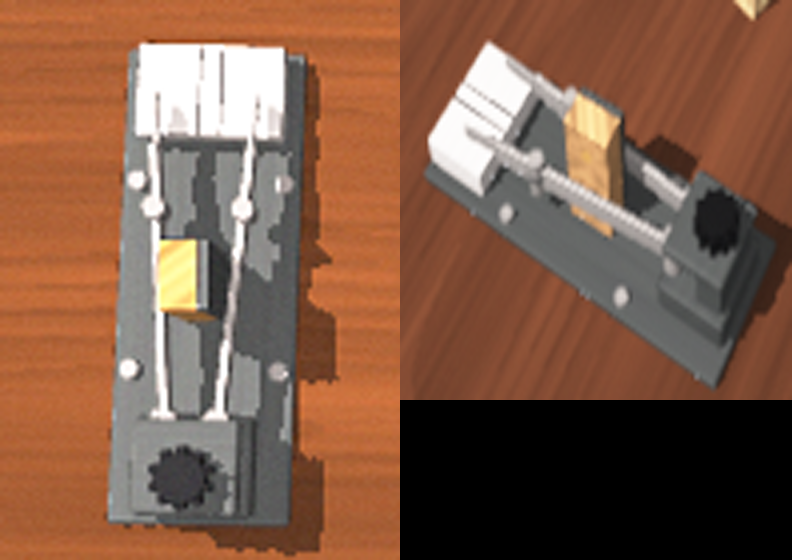

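The crop shows the barrel tops at (153,207) and (243,207), the block top at about (180,275), and the knob at (182,475). My x window mixed the block with the knob, so I'll split them and cast rays for the barrels and plate corners.

```bash
cat >> h.py <<'E'
def cast(c,u,v,h):
    R=cv2.Rodrigues(np.array(c['rvec']))[0]; o=-R.T@np.array(c['tvec']).ravel()
    p=cv2.undistortPoints(np.array([[[u,v]]],float),np.array(c['mtx']),None)[0,0]
    d=R.T@np.array([p[0],p[1],1]); return (o+d*(h-o[2])/d[2]).round(4)
E
python3 - <<'E'
from m import *
C={n:dict(np.load('last_%s.npz'%n)) for n in('top','side')}
f=lambda a,b:(200+(a+.5)/4-.5,175+(b+.5)/4-.5)
g=lambda a,b:(210+(a+.5)/2.8-.5,260+(b+.5)/4-.5)
t=C['top']; s=C['side']
for n,a,h in [('barL',(153,207),.056),('barR',(243,207),.056),('line1 far',(204,46),.028),('line1 near',(200,134),.028),('line2 far',(222,46),.028),('line2 near',(221,134),.028),('knob',(182,475),.08),('plate heel L',(108,521),.008),('plate heel R',(288,523),.008),('plate tip R',(305,56),.008),('tip L',(155,95),.05),('tip R',(255,95),.05)]: print(n,cast(t,*f(*a),h))
for n,a,h in [('barL',(537,157),.056),('barR',(570,100),.056),('knob',(718,220),.08),('heelL',(716,385),.008),('heelR',(774,243),.008),('tipL',(425,168),.008)]: print('s',n,cast(s,*g(*a),h))
for n,c in C.items():
    P=world(c); x,y,z=np.moveaxis(P,-1,0); st=(c['range_z']>0)&(y>.10)&(y<.27)
    for a,b,h,H,l in [(.41,.48,.085,.1,'blocktop'),(.41,.48,.06,.1,'block'),(.3,.40,.07,.1,'knob'),(.3,.62,.0045,.015,'plate'),(.5,.62,.02,.033,'gauge'),(.43,.6,.045,.0575,'bars')]: rect(P,st&(x>a)&(x<b)&(z>h)&(z<H),n+' '+l)
E
```

```text
barL [0.5186 0.2068 0.056 ]
barR [0.5196 0.1591 0.056 ]
line1 far [0.6127 0.1873 0.028 ]
line1 near [0.5633 0.1877 0.028 ]
line2 far [0.613  0.1774 0.028 ]
line2 near [0.5636 0.1762 0.028 ]
knob [0.3779 0.1824 0.08  ]
plate heel L [0.3506 0.2332 0.008 ]
plate heel R [0.3512 0.1347 0.008 ]
plate tip R [0.6129 0.1333 0.008 ]
tip L [0.5802 0.2092 0.05  ]
tip R [0.5815 0.1555 0.05  ]
s barL [0.2563 0.0569 0.056 ]
s barR [0.2479 0.0087 0.056 ]
s knob [0.1262 0.0474 0.08  ]
s heelL [0.0965 0.0901 0.008 ]
s heelR [ 0.0816 -0.0157  0.008 ]
s tipL [0.3381 0.0721 0.008 ]
top blocktop 123 mean [0.4702 0.1828] rect [470.8 183.4] [26.3 18.3] 89.9
top block 135 mean [0.4701 0.1819] rect [470.8 183.3] [26.5 18.3] 89.9
top knob 190 mean [0.3767 0.1836] rect [376.6 184.1] [32.5 30.7] 3.0
top plate 2952 mean [0.474  0.1798] rect [460.5 185.1] [319.3 168.2] 0.6
top gauge 789 mean [0.5882 0.1824] rect [565.3 182.9] [96.8 80.8] 0.1
top bars 366 mean [0.5005 0.1822] rect [505.7 183.7] [ 59.1 151.3] 88.9
side blocktop 102 mean [0.471  0.1855] rect [471.5 184.2] [17.  26.5] 0.2
side block 197 mean [0.4694 0.1875] rect [471.6 184.1] [17.9 26.9] 3.7
side knob 189 mean [0.3777 0.1867] rect [378.5 184.9] [31.9 32.3] 82.9
side plate 2131 mean [0.4722 0.2029] rect [483.1 184.4] [101.  264.3] 89.6
side gauge 632 mean [0.5888 0.1877] rect [559.5 183.8] [112.5  80.8] 0.6
side bars 375 mean [0.4967 0.1906] rect [508.3 183.5] [154.5  58.8] 0.4
```

{"fn": "apply_moves", "kwargs": {
  "plan": [0, 0, 0, 0.1456, 0, 0, 0, 0.1456, 0, 0, 0, 0.1456, 14.5, -40, 0, 0, 14.5, -40, 0, 0, 14.5, -40, 0, 0, 14.5, -40, 0, 0, 14.5, -40, 0, 0, 14.5, -40, 0, 0, 14.5, -40, 0, 0, 14.5, -40, 0, 0, 14.5, -40, 0, 0, 14.5, -40, 0, 0, 14.5, -40, 0, 0, 14.5, -40, 0, 0, 14.5, -40, 0, 0, 14.5, -40, 0, 0, 14.5, -40, 0, 0, 14.5, -40, 0, 0, 14.5, -40, 0, 0],
  "hand": 1,
  "squeeze": 25
}}

```text
time_s: 2.1
ee_pos: [0.4793, 0.1835, 0.2052]
eef_rot: [3.142, 0.0, 0.0]
force: [0.1, -1.0, -0.4]
grip_width: 0.0939
grip_force: 0.0
```

```bash
python3 - <<'E'
from m import *
for n in('top','side'):
    c=dict(np.load('last_%s.npz'%n)); P=world(c); x,y,z=np.moveaxis(P,-1,0); st=(c['range_z']>0)&(y>.15)&(y<.22)
    rect(P,st&(x>.44)&(x<.51)&(z>.085)&(z<.1),n+' top'); rect(P,st&(x>.44)&(x<.51)&(z>.06)&(z<.1),n+' blk')
o=monitor.get_obs(); print(o['time_s'],o['ee_pos'],o['eef_rot'],o['qpos'])
E
```

```text
top top 235 mean [0.479  0.1827] rect [479.4 183.7] [35.  26.3] 1.1
top blk 262 mean [0.4791 0.1816] rect [479.4 183.6] [35.  26.7] 1.5
side top 211 mean [0.4807 0.1856] rect [481.2 184.7] [36.6 27. ] 1.2
side blk 356 mean [0.4784 0.1882] rect [481.3 185.3] [37.6 28.3] 3.1
2.1 [0.47932692 0.18352428 0.20522307] [3.14151687e+00 3.05900679e-04 2.21039007e-04] [2.94282417e-01 2.18418804e-01 1.62400263e+00 1.67441929e-05
 1.29948596e+00 1.86485320e+00]
```

{"fn": "apply_moves", "kwargs": {
  "plan": [0, 0, 25, 0, 0, 0, 25, 0, 0, 0, 25, 0, 0, 0, 25, 0, 0, 0, 25, 0, 0.5, -0.5, 15, 0, 0, 0, 8, 0, 0, 0, 0, 0, 0, 0, 0, 0]
}}

```text
time_s: 3.0
ee_pos: [0.4799, 0.1822, 0.058]
eef_rot: [-3.141, -0.001, 0.0]
force: [0.2, -0.3, -0.9]
grip_width: 0.0938
grip_force: 0.0
```

{"fn": "apply_moves", "kwargs": {
  "plan": [0, 0, 0, 0, 0, 0, 0, 0, 0, 0, 0, 0, 0, 0, 0, 0, 0, 0, 0, 0, 0, 0, 0, 0, 0, 0, 0, 0, 0, 0, 0, 0],
  "hand": -1,
  "squeeze": 25
}}

```text
time_s: 3.8
ee_pos: [0.4797, 0.1821, 0.0574]
eef_rot: [3.142, 0.0, -0.0]
force: [0.2, -0.6, -0.0]
grip_width: 0.0337
grip_force: 0.0
```

{"fn": "apply_moves", "kwargs": {
  "plan": [0, 0, 0, 0, 0, 0, 0, 0, 0, 0, 0, 0, 0, 0, 0, 0, 0, 0, 0, 0]
}}

```text
time_s: 4.3
ee_pos: [0.4796, 0.1822, 0.0575]
eef_rot: [-3.142, 0.0, 0.0]
force: [-0.9, -0.7, 0.1]
grip_width: 0.0257
grip_force: 25.0
```

{"fn": "apply_moves", "kwargs": {
  "plan": [0, 0, -5, 0, 0, 0, -10, 0, 0, 0, -15, 0, 0, 0, -20, 0, 0, 0, -20, 0, 0, 0, -20, 0, 0, 0, -10, 0, 0, 0, 0, 0, 0, 0, 0, 0]
}}

```text
time_s: 5.2
ee_pos: [0.4794, 0.1821, 0.1569]
eef_rot: [3.141, 0.001, -0.0]
force: [-0.2, -0.6, -1.7]
grip_width: 0.0257
grip_force: 25.0
```

```bash
python3 - <<'E'
from h import *
a=snap('side','side2.png'); print(monitor.get_obs()['ee_pos'])
E
```

```text
[0.47927405 0.18202033 0.15659225]
```

View pics/side2.png

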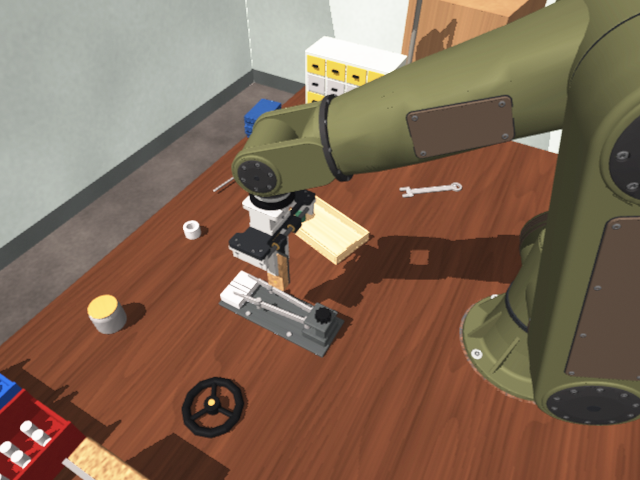

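The side view shows the block hanging upright in the fingers at about (280,272), clear of the arms. I'll carry it to the tray.

{"fn": "apply_moves", "kwargs": {
  "plan": [0, 5, 0, 0, 1, 12, 0, 0, 1, 20, 0, 0, 2, 25, 0, 0, 2, 27, 0, 0, 2, 27, 0, 0, 2, 27, 0, 0, 1, 27, 0, 0, 0, 27, 0, 0, 0, 25, 0, 0, 0, 20, 0, 0, 0, 12, 0, 0, 0, 5, 0, 0, 0, 0, 0, 0, 0, 0, 20, 0, 0, 0, 25, 0, 0, 0, 25, 0, 0, 0, 15, 0, 0, 0, 8, 0, 0, 0, 0, 0]
}}

```text
time_s: 7.25
ee_pos: [0.4903, -0.0763, 0.0638]
eef_rot: [-3.141, 0.001, 0.001]
force: [-0.2, 0.7, -1.2]
grip_width: 0.0257
grip_force: 25.0
```

{"fn": "apply_moves", "kwargs": {
  "plan": [0, 0, 4, 0, 0, 0, 2, 0, 0, 0, 2, 0, 0, 0, 0, 0, 0, 0, 0, 0]
}}

```text
time_s: 7.75
ee_pos: [0.4908, -0.0769, 0.0566]
eef_rot: [3.142, -0.0, -0.0]
force: [-0.3, 0.6, -0.4]
grip_width: 0.0261
grip_force: 25.0
```

{"fn": "apply_moves", "kwargs": {
  "plan": [0, 0, 1, 0, 0, 0, 1, 0, 0, 0, 0, 0, 0, 0, 0, 0]
}}

```text
time_s: 8.15
ee_pos: [0.4907, -0.0769, 0.0544]
eef_rot: [-3.142, 0.0, -0.0]
force: [0.9, 0.1, -1.0]
grip_width: 0.0257
grip_force: 25.0
```

{"fn": "apply_moves", "kwargs": {
  "plan": [0, 0, 1, 0, 0, 0, 0, 0, 0, 0, 0, 0]
}}

```text
time_s: 8.45
ee_pos: [0.4907, -0.0769, 0.0534]
eef_rot: [-3.142, -0.0, -0.0]
force: [-0.3, 0.1, -1.1]
grip_width: 0.0261
grip_force: 25.0
```

{"fn": "apply_moves", "kwargs": {
  "plan": [0, 0, 1, 0, 0, 0, 0, 0, 0, 0, 0, 0]
}}

```text
time_s: 8.75
ee_pos: [0.4908, -0.0769, 0.0534]
eef_rot: [3.141, -0.001, 0.0]
force: [-5.0, 1.5, 12.8]
grip_width: 0.0259
grip_force: 25.0
```

It's in contact with the tray floor (12.8 N up). I'll release it and lift straight up.

{"fn": "apply_moves", "kwargs": {
  "plan": [0, 0, -0.5, 0, 0, 0, 0, 0, 0, 0, 0, 0, 0, 0, 0, 0, 0, 0, 0, 0, 0, 0, 0, 0, 0, 0, 0, 0, 0, 0, 0, 0],
  "hand": 0.7
}}

```text
time_s: 9.55
ee_pos: [0.4907, -0.0769, 0.0529]
eef_rot: [-3.142, 0.0, -0.0]
force: [0.0, -0.3, -0.7]
grip_width: 0.0799
grip_force: 0.0
```

{"fn": "apply_moves", "kwargs": {
  "plan": [0, 0, -10, 0, 0, 0, -20, 0, 0, 0, -30, 0, 0, 0, -30, 0, 0, 0, -20, 0, 0, 0, 0, 0]
}}

```text
time_s: 10.15
ee_pos: [0.4918, -0.0771, 0.1662]
eef_rot: [3.14, -0.005, 0.0]
force: [-0.1, -0.6, -0.5]
grip_width: 0.0799
grip_force: 0.0
```

```bash
python3 - <<'E'
from h import *
a=snap('top','top2.png')
E
```

```text
(no output)
```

View pics/top2.png

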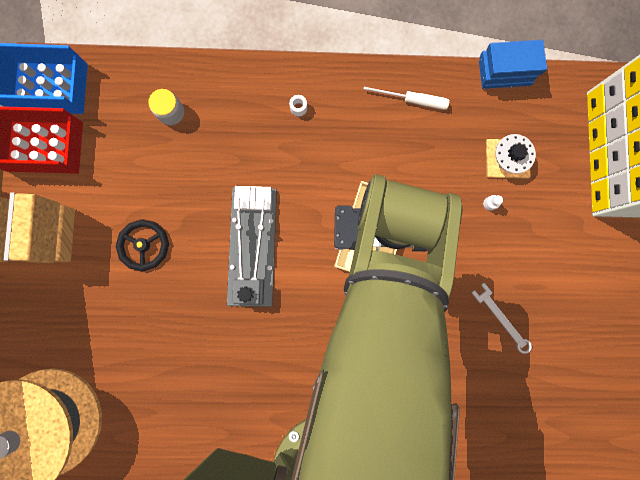

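The stand's arms are now free at about (253,240), and the robot arm hides the tray. I'll move above the barrels and check the tray from there.

{"fn": "apply_moves", "kwargs": {
  "plan": [2, -15, 0, 0, 3, -25, 0, 0, 3, -30, 0, 0, 3, -30, 0, 0, 3, -30, 0, 0, 3, -30, 0, 0, 3, -30, 0, 0, 3, -30, 0, 0, 3, -25, 0, 0, 2.5, -15.5, 0, 0, 0, 0, 0, 0, 0, 0, 0, 0, 0, 0, 0, 0],
  "hand": 1
}}

```text
time_s: 11.5
ee_pos: [0.5191, 0.1826, 0.1627]
eef_rot: [3.141, 0.0, -0.001]
force: [-0.2, 0.1, -0.3]
grip_width: 0.0937
grip_force: 0.0
```

```bash
python3 - <<'E'
from h import *
a=snap('top','top3.png'); P=world(a); x,y,z=np.moveaxis(P,-1,0)
m=(x>.44)&(x<.54)&(y>-.13)&(y<-.03)&(z>.02)&(z<.1); print(m.sum(),np.percentile(z[m],[5,50,95]),P[m&(z>.08)].mean(0)); print(monitor.get_obs()['ee_pos'])
cv2.imwrite('pics/crop2.png',cv2.resize(a['image'][150:310,210:430,::-1],None,fx=3,fy=3))
E
```

```text
329 [0.02688449 0.0873176  0.09052091] [ 0.4903832  -0.07543158  0.08788448]
[0.51916659 0.18266184 0.16285279]
```

View pics/crop2.png

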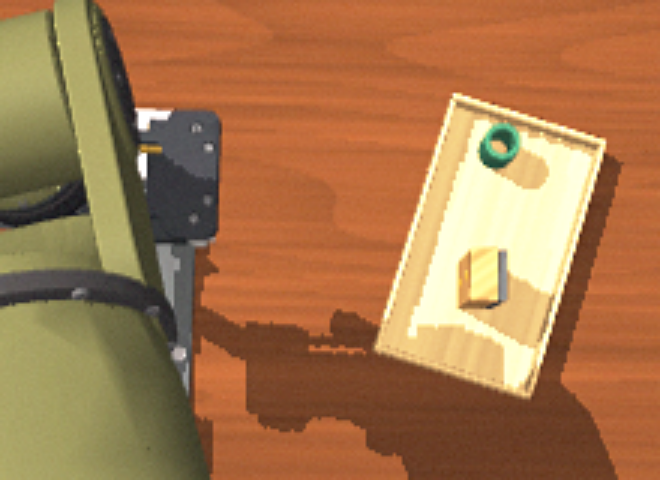

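The block stands upright in the tray at crop (483,277), well clear of the walls and the sleeve. Next I'll lower the open fingers around the barrels.

{"fn": "apply_moves", "kwargs": {
  "plan": [1, -1, 25, 0, 0, 0, 25, 0, 0, 0, 25, 0, 0, 0, 25, 0, 0, 0, 15, 0, 0, 0, 12, 0, 0, 0, 8, 0, 0, 0, 0, 0, 0, 0, 0, 0]
}}

```text
time_s: 12.45
ee_pos: [0.5205, 0.1846, 0.0285]
eef_rot: [-3.141, -0.001, -0.0]
force: [0.4, -0.5, 1.2]
grip_width: 0.0938
grip_force: 0.0
```

{"fn": "apply_moves", "kwargs": {
  "plan": [0, 0, 0, 0, 0, 0, 0, 0, 0, 0, 0, 0, 0, 0, 0, 0, 0, 0, 0, 0, 0, 0, 0, 0],
  "hand": 0.2,
  "squeeze": 12
}}

```text
time_s: 13.05
ee_pos: [0.5205, 0.1845, 0.0281]
eef_rot: [3.142, -0.001, 0.0]
force: [1.6, -1.2, -0.2]
grip_width: 0.0568
grip_force: 2.5
```

{"fn": "apply_moves", "kwargs": {
  "plan": [0, 0, 0, 0, 0, 0, 0, 0, 0, 0, 0, 0, 0, 0, 0, 0, 0, 0, 0, 0],
  "hand": 0
}}

```text
time_s: 13.55
ee_pos: [0.5208, 0.1847, 0.0281]
eef_rot: [-3.141, -0.002, -0.0]
force: [6.4, -1.1, -2.2]
grip_width: 0.0467
grip_force: 4.1
```

{"fn": "apply_moves", "kwargs": {
  "plan": [0, 0, 0, 0, 0, 0, 0, 0, 0, 0, 0, 0, 0, 0, 0, 0, 0, 0, 0, 0],
  "hand": -0.18
}}

```text
time_s: 14.05
ee_pos: [0.521, 0.1847, 0.0282]
eef_rot: [-3.141, -0.002, -0.0]
force: [6.9, -0.7, -2.6]
grip_width: 0.0387
grip_force: 5.4
```

{"fn": "apply_moves", "kwargs": {
  "plan": [0, 0, 0, 0, 0, 0, 0, 0, 0, 0, 0, 0, 0, 0, 0, 0, 0, 0, 0, 0],
  "hand": -0.26
}}

```text
time_s: 14.55
ee_pos: [0.5211, 0.1847, 0.0282]
eef_rot: [-3.141, -0.002, -0.0]
force: [7.2, 0.3, -3.1]
grip_width: 0.0349
grip_force: 5.9
```

```bash
python3 - <<'E'
from h import *
for n in('top','side'):
  a=snap(n)
  u,v=(225,180) if n=='top' else (205,255)
  cv2.imwrite('pics/c_%s.png'%n,cv2.resize(a['image'][v:v+75,u:u+65,::-1],None,fx=6,fy=6,interpolation=2))
i=[cv2.imread('pics/c_%s.png'%n) for n in('top','side')]; cv2.imwrite('pics/tips1.png',cv2.hconcat(i)); print(i[0].shape)
E
```

```text
(450, 390, 3)
```

View pics/tips1.png

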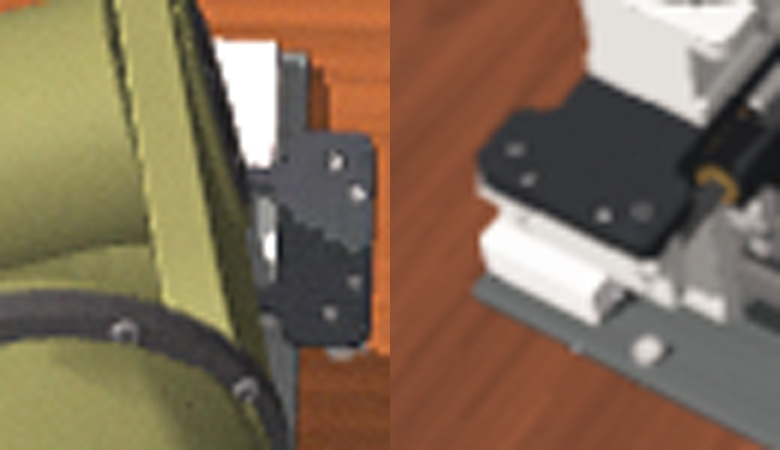

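Both views hide the tips: the gripper body covers them at (320,240) in the top half and (580,180) in the side half. I'll go by the width, 34.9 mm at 5.9 N, which agrees with the given spring force. One last small step to 34 mm, then hold.

{"fn": "apply_moves", "kwargs": {
  "plan": [0, 0, 0, 0, 0, 0, 0, 0, 0, 0, 0, 0, 0, 0, 0, 0, 0, 0, 0, 0, 0, 0, 0, 0, 0, 0, 0, 0, 0, 0, 0, 0, 0, 0, 0, 0, 0, 0, 0, 0, 0, 0, 0, 0, 0, 0, 0, 0, 0, 0, 0, 0, 0, 0, 0, 0, 0, 0, 0, 0],
  "hand": -0.28
}}

```text
time_s: 16.15
ee_pos: [0.5211, 0.1847, 0.0282]
eef_rot: [-3.141, -0.002, -0.0]
force: [7.4, -0.6, -3.5]
grip_width: 0.0339
grip_force: 6.0
```

```bash
python3 - <<'E'
from h import *
a=snap('top'); P=world(a); x,y,z=np.moveaxis(P,-1,0); m=(x>.44)&(x<.54)&(y>-.13)&(y<-.03)&(z>.08)&(z<.1); print(m.sum(),P[m].mean(0))
for k in range(3): camera('side'); o=monitor.get_obs(); print(o['time_s'],o['grip_width'],o['grip_force'],o['force'])
E
```

```text
224 [ 0.49031959 -0.07553685  0.08770804]
16.25 0.03419377073053581 6.0142309963703156 [ 8.13269137 -0.66905813 -4.06076687]
16.3 0.033877225649030944 6.013890355825424 [ 8.63365494 -0.96781578 -3.37589353]
16.35 0.033776819645353756 6.014026030898094 [ 7.34870718 -1.25400937 -3.09410599]
```

The width holds at 33.9 mm with 6.0 N, both matching the 12 mm gap, and the block is unmoved in the tray. I'm handing in.

```bash
python3 -c "
from station import ctrl
print(ctrl.hand_in())"
```

```text
the job is handed in; nothing more can be done
None
```

I set the friction block down upright in the tray and handed the job in with the gripper still squeezing the tweezers, 33.9 mm over the barrels at 6.0 N, which matches the 12 mm tip gap; the gripper hid the tips from both cameras, so I did not see the gap itself, and the hand-in gave no verdict.

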